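Put the swapped stone flowers on their own corner blocks

ROBOT

A 6-joint arm with a two-finger parallel gripper is mounted at the origin on the work surface. World frame = base frame: x ahead of the robot, y to its left, z up, the work surface at z = 0. Lengths are in m, angles in rad, forces in N, time in s.
With the tool pointing down it reaches from about 0.35 to 0.725 m from the base axis. Payload 6 kg.
Tool frame: the origin (TCP) lies at the very end of the fingers, on their centre line; the grasp point (between the pads) lies 19 mm behind it; z points along the fingers, y is the line along which they close (so a half turn about z gives the same grasp; the last joint's range is limited). The gripper opens to 85 mm and grips with 20 to 120 N. Pads are 22 mm wide; open, the fingers measure 114 mm over their backs; the gripper's body (76 mm by 85 mm) begins 54 mm behind the grasp point. The pads swing forward as they close: fully open they stand 13 mm farther back than shut.
Start: joints at [-0.784, 0.04, 0.085, 0, -1.615, -0.334], TCP at [0.262, -0.54, 0.231] pointing down, gripper open.
Joint ranges: [-2.56, 2.56], [-1.29, 2.01], [-1.08, 1.49], [-3.29, 1.98], [-2.81, -0.18], [-2.99, 2.99]. Speed limits (rad/s): [2.57, 2.57, 3.01, 3.14, 3.14, 3.14].

INTERFACE

Orientations are given as a unit quaternion [x, y, z, w].
In Python, from workcell import observe, grab_frame, job_done, outline_of gives the robot as it stands.
- The arm moves only by the tool step_arm, never from a script. Its argument "motion" is a list of rows, each a list of 3 entries, a list of its own where there are three numbers: the shift along the tool's x, y, z in units of 0.75 m (1.0 is 0.75 m), then the turn, a rotation vector about the tool's x, y, z in units of pi/4 rad (1.0 is pi/4 rad), then the opening, from -1 (shut) to 1 (fully open). In form: [[[tx, ty, tz], [ax, ay, az], jaw], ...]. A call has 1 to 5 rows; each row is the pose to reach, as a shift and turn from the pose commanded when the call began, along the tool's axes at that moment; what a row does not reach only later rows make up. A row lasts 1/8 s, in which the tool goes at most 62.5 mm and 10.7 degrees, less where a joint would pass 70% of its speed; a pose out of reach is approached as far as the arm can. A call with a number of a shift or a turn outside -1 to 1 is refused whole. A call with a gripper value outside its range is refused whole. The fingers move at their own pace and stop on an object; "force" is the grip in N (left out, the last holds). Time passes only in rows, so rows that repeat a pose let the fingers close. It gives the time, the measured TCP pose, the force, the opening and the grip force at its end, in the units of the state.
- observe(): the state, without advancing time (a new reading comes with each control period).
- grab_frame(name): name is "scene" or "top" or "wrist"; returns a dict with "color" (420x560x3 uint8, blue, green, red), "range_z" (420x560 float32, m along the optical axis (not along the pixel's ray), 0 where there is no reading), "fovy" (degrees; the focal length in pixels is half the picture's height over the tangent of half this angle, whatever the lens; pixels are square), "cx", "cy" (the principal point, pixels), "D" ([k1, k2, p1, p2, k3] as OpenCV has them; the pictures are not rectified), "extrinsics" (4x4, takes a point from camera to world coordinates). Camera axes: x right, y down, z forward; pixel columns grow to the right and rows downward; lengths in m; the calibration is good to about 2 mm. A picture is of the moment at which its call begins.
- job_done(): hands the job in; it is judged then, once.
Trained networks look in a picture, given as the dict that the camera call returned (one of the last four; its "shot" number tells which), for a name from the list of things; names that differ only in an ending like _2 or _b are one class to them, and where a whole thing is asked for, a point or a joint stands for the part that bears it (a point fixed in the world has none). Each returns a list of dicts, best first, with "score" (0 to 1); they miss things now and then, are a little off and sometimes report something else, mostly with a low value. They report only what shows in the picture. A call takes as long as a camera call. They do not tell look-alikes from the thing itself.
- outline_of(picture, label): "region" (420x560 bool, what is visible of it) and "uv" ([column, row] in pixels, amid what is visible of it).
The state is a dict: "time_s": time; "joints": joint angles; "joint_velocities": joint speeds; "effort": joint torques, N m; "position": TCP position; "orientation": TCP orientation; "contact_force": force on the tool from outside, world axes, zero at the start; "ft_torque": the same for the moment, N m; "grip_width": finger opening in m; "grip_force": force on a finger pad.
Only numpy, scipy, OpenCV 4.12 (cv2) and the standard library are available. Lean on these libraries where they do the work, as an engineer would, in place of code of your own. Each camera call takes 0.05 s, during which the arm holds its last target. There are 200 camera calls.

TASK

The four carved stone flowers have been laid out on the wrong corner blocks: move each one to the block whose field is of its own stone, lying flat, right way up and centred in the field, ready for gluing. Every block is taken, so park a flower on the free blue mat where you need room; set each one down gently without dropping it, don't let flowers knock against each other, and leave the glue tin standing where it is.

Things in the scene. Friction and masses are not known exactly. Their poses are not given: they have to be found in the camera images.
- rosette_red: carved flower of red stone, 8 rounded petals, round, loose, about 0.16 kg: 56 mm across, rim 22 mm high (take it by the rim from above), a domed boss 22 mm across in the middle rises to 30 mm. Origin: centre of its underside, z up. Its petals may point any way.
- rosette_green: carved flower of green stone, 6 rounded petals, round, loose, about 0.16 kg: 56 mm across, rim 22 mm high (take it by the rim from above), a domed boss 22 mm across in the middle rises to 30 mm. Origin: centre of its underside, z up. Its petals may point any way.
- rosette_black: carved flower of black stone, 5 rounded petals, round, loose, about 0.16 kg: 56 mm across, rim 22 mm high (take it by the rim from above), a domed boss 22 mm across in the middle rises to 30 mm. Origin: centre of its underside, z up. Its petals may point any way.
- rosette_yellow: carved flower of yellow stone, 10 rounded petals, round, loose, about 0.16 kg: 56 mm across, rim 22 mm high (take it by the rim from above), a domed boss 22 mm across in the middle rises to 30 mm. Origin: centre of its underside, z up. Its petals may point any way.
- block_red: square corner block with a field of red stone in a cream moulding, lying flat, fixed on the bench: 132 x 132 mm, the field is 104 x 104 mm and flat, its surface 22 mm above the bench, the moulding round it rises 4 mm above the field. Origin: centre of its underside, straight below the centre of the field, on the bench; x and y along its sides, z up.
- block_green: square corner block with a field of green stone in a cream moulding, lying flat, fixed on the bench: 132 x 132 mm, the field is 104 x 104 mm and flat, its surface 22 mm above the bench, the moulding round it rises 4 mm above the field. Origin: centre of its underside, straight below the centre of the field, on the bench; x and y along its sides, z up.
- block_black: square corner block with a field of black stone in a cream moulding, lying flat, fixed on the bench: 132 x 132 mm, the field is 104 x 104 mm and flat, its surface 22 mm above the bench, the moulding round it rises 4 mm above the field. Origin: centre of its underside, straight below the centre of the field, on the bench; x and y along its sides, z up.
- block_yellow: square corner block with a field of yellow stone in a cream moulding, lying flat, fixed on the bench: 132 x 132 mm, the field is 104 x 104 mm and flat, its surface 22 mm above the bench, the moulding round it rises 4 mm above the field. Origin: centre of its underside, straight below the centre of the field, on the bench; x and y along its sides, z up.
- rest_pad: empty square of blue cloth-faced mat, 130 x 130 mm, 6 mm thick, fixed flat on the bench, free for setting one flower aside. Origin: centre of its underside, on the bench.
- glue_tin: small loose closed tin of stone glue, 58 mm across and 62 mm high with the smear on its lid, cream band, standing among the blocks. Origin: centre of its underside.
There are look-alikes about, which are no part of the job. Of the things shaped like the rosette_green, the green one is meant.

How it is judged:
At the end, for the whole second after the job is handed in: Each flower lies on the block of its own stone: its centre within 12 mm of the middle of the field, its underside on the field (18 to 26 mm above the bench), level and right way up within 0.1 rad, released and at rest (under 0.02 m/s and 0.2 rad/s) (horizontal distance between rosette_red and block_red below 0.012 m and z of rosette_red in the frame of block_red between 0.018 and 0.026 m and angle between each of rosette_red, rosette_green, rosette_black, rosette_yellow's own z axis and vertical below 0.1 rad and linear speed of each of rosette_red, rosette_green, rosette_black, rosette_yellow below 0.02 m/s and angular speed of each of rosette_red, rosette_green, rosette_black, rosette_yellow below 0.2 rad/s and horizontal distance between rosette_green and block_green below 0.012 m and z of rosette_green in the frame of block_green between 0.018 and 0.026 m and horizontal distance between rosette_black and block_black below 0.012 m and z of rosette_black in the frame of block_black between 0.018 and 0.026 m and horizontal distance between rosette_yellow and block_yellow below 0.012 m and z of rosette_yellow in the frame of block_yellow between 0.018 and 0.026 m); the robot touches nothing.
It fails at once if a flower falls freely at more than 0.65 m/s (dropped from over about 2 cm) ((linear speed of rosette_red above 0.65 m/s and contact force between the fingers and rosette_red below 0.05 N) or (linear speed of rosette_green above 0.65 m/s and contact force between the fingers and rosette_green below 0.05 N) or (linear speed of rosette_black above 0.65 m/s and contact force between the fingers and rosette_black below 0.05 N) or (linear speed of rosette_yellow above 0.65 m/s and contact force between the fingers and rosette_yellow below 0.05 N)).
It fails at once if two flowers knock together with more than 2 N (contact force between rosette_red and rosette_green above 2 N or contact force between any of rosette_red, rosette_green and rosette_black above 2 N or contact force between any of rosette_red, rosette_green, rosette_black and rosette_yellow above 2 N).
It fails at once if the glue tin is shifted by more than 25 mm or tipped over (distance of glue_tin from where it was at the start of the episode above 0.025 m or angle between glue_tin's own z axis and vertical above 0.3 rad).
It also fails if it takes over 133 s, if anything falls off the work surface, if the arm or the gripper's body presses on something with over 40 N, if the wrist force passes 120 N, or if a joint passes its speed limit or range.

## Working session

There is one attempt and no reset: what is moved stays moved. The work goes in short steps, Python scripts to look and compute and a tool call to move; the robot and the scene stay as the last step left them, time stands still between calls to the robot, and variables do not carry over. Pictures are saved under pics/ and viewed, at most 14 in all, crops included, and the job is handed in when it is done.

Besides the shell and the picture viewer there is one more tool, called as name(argument=value, ...), one argument or row to a line, values as JSON. step_arm: Moves the arm, as the interface text tells. Its arguments: {"type":"object","properties":{"motion":{"type":"array","items":{"type":"array"}},"force":{"type":"number"}},"required":["motion"]}

```bash
mkdir -p pics; cat > h.py <<'E'
import numpy as np, cv2
from workcell import observe, grab_frame, job_done, outline_of
def w(p, u, v, z=None):
    f=p["color"].shape[0]/2/np.tan(np.radians(p["fovy"])/2)
    K=np.array([[f,0,p["cx"]],[0,f,p["cy"]],[0,0,1]])
    n=cv2.undistortPoints(np.array([[[u,v]]],float),K,np.array(p["D"],float))[0,0]
    E=np.array(p["extrinsics"]); r=E[:3,:3]@[n[0],n[1],1]
    d=(z-E[2,3])/r[2] if z is not None else p["range_z"][int(round(v)),int(round(u))]
    return E[:3,3]+d*r
E
python3 - <<'E'
from h import *
s=observe(); print({k:np.round(v,3) for k,v in s.items()})
for c in ("top","scene"):
    p=grab_frame(c); cv2.imwrite(f"pics/{c}1.png",p["color"]); print(c,np.round(p["extrinsics"],3).tolist(),p["fovy"])
    for n in "rosette_red rosette_green rosette_black rosette_yellow block_red block_green block_black block_yellow rest_pad glue_tin".split():
        for d in outline_of(p,n)[:3]:
            u,v=d["uv"]; print(n,round(d["score"],2),np.round([u,v]),d["region"].sum(),np.round(w(p,u,v),3))
E
```

```text
{'time_s': np.float64(0.0), 'joints': array([-0.784,  0.041,  0.084, -0.   , -1.616, -0.334]), 'joint_velocities': array([-0.001, -0.001,  0.   ,  0.001,  0.001,  0.   ]), 'effort': array([ 0.0000e+00, -3.6820e+01,  3.4742e+01,  6.9320e+00, -5.0000e-03,
        0.0000e+00]), 'position': array([ 0.262, -0.539,  0.23 ]), 'orientation': array([-0.224,  0.974,  0.001, -0.   ]), 'contact_force': array([0.259, 0.331, 0.497]), 'ft_torque': array([-0.023, -0.015, -0.014]), 'grip_force': np.float64(0.0), 'grip_width': np.float64(0.086)}
top [[0.022, -0.997, 0.078, 0.478], [-1.0, -0.022, 0.001, 0.057], [0.001, -0.078, -0.997, 1.468], [0.0, 0.0, 0.0, 1.0]] 44.83179996821944
rosette_red 0.63 [200. 252.] 286 [0.48  0.287 0.058]
rosette_green 0.82 [197. 203.] 315 [0.617 0.304 0.031]
rosette_green 0.77 [197. 170.] 254 [0.713 0.309 0.031]
rosette_green 0.58 [144. 256.] 251 [0.464 0.451 0.03 ]
rosette_black 0.64 [301. 262.] 251 [0.459 0.007 0.052]
rosette_yellow 0.77 [360. 196.] 293 [ 0.645 -0.156  0.05 ]
block_red 0.74 [294. 264.] 1883 [0.452 0.024 0.025]
block_red 0.33 [352. 204.] 1888 [ 0.627 -0.1
[... 431 characters left out ...]
een 0.92 [316. 238.] 504 [0.647 0.154 0.05 ]
rosette_green 0.92 [386. 288.] 542 [0.72  0.311 0.027]
rosette_green 0.73 [386. 250.] 484 [0.633 0.305 0.026]
rosette_black 0.72 [260. 161.] 428 [ 0.467 -0.004  0.041]
rosette_black 0.58 [385. 185.] 473 [0.483 0.286 0.049]
rosette_yellow 0.81 [177. 218.] 464 [ 0.653 -0.146  0.041]
block_red 0.66 [270. 172.] 2593 [0.48  0.022 0.022]
block_green 0.81 [188. 221.] 3010 [ 0.645 -0.128  0.024]
block_black 0.67 [319. 251.] 3119 [0.664 0.165 0.026]
block_black 0.64 [262. 160.] 414 [0.468 0.001 0.046]
block_yellow 0.76 [389. 195.] 2729 [0.497 0.299 0.033]
rest_pad 0.7 [138. 144.] 2186 [ 0.445 -0.318  0.003]
glue_tin 0.83 [242. 230.] 761 [0.661 0.    0.056]
```

```bash
python3 - <<'E'
import cv2
a=cv2.imread("pics/top1.png")[130:330,110:450]
cv2.imwrite("pics/topc.png",cv2.resize(a,None,fx=2.35,fy=2.35,interpolation=cv2.INTER_CUBIC))
E
```

```text
(no output)
```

View pics/topc.png

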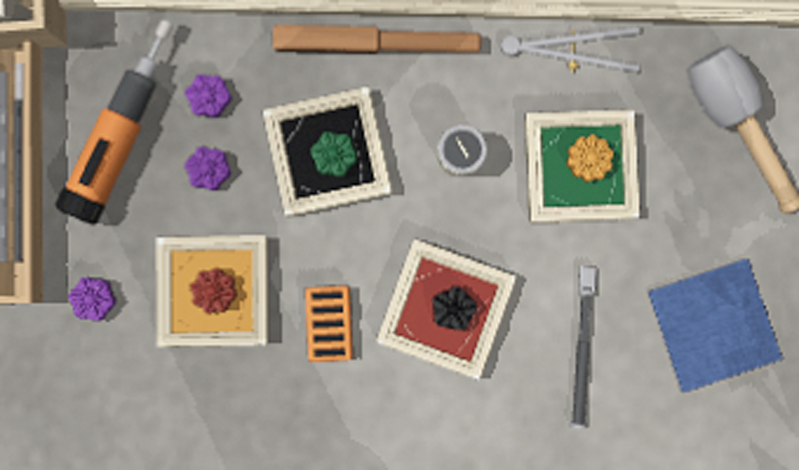

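View pics/scene1.png

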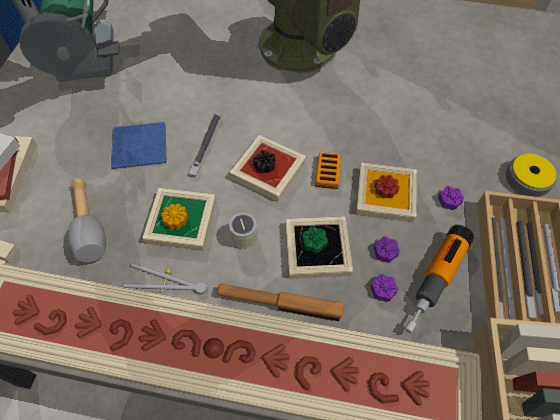

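The candidates shaped like the green flower, in top view, are green on the black block at (251,195) and three purple look-alikes at (197,170), (197,203) and (144,256). I choose the green one. The other flowers are yellow on green at (360,197), black on red at (301,262) and red on yellow at (200,253). The plan is black→pad, red→red, yellow→yellow, green→green, black→black.

```bash
cat >> h.py <<'E'
def cloud(p):
    f=p["color"].shape[0]/2/np.tan(np.radians(p["fovy"])/2); h,wd=p["range_z"].shape
    K=np.array([[f,0,p["cx"]],[0,f,p["cy"]],[0,0,1]])
    g=np.stack(np.meshgrid(np.arange(wd),np.arange(h)),-1).reshape(-1,1,2).astype(float)
    n=cv2.undistortPoints(g,K,np.array(p["D"],float))[:,0]; d=p["range_z"].reshape(-1,1)
    E=np.array(p["extrinsics"]); c=np.hstack([n*d,d])
    return (c@E[:3,:3].T+E[:3,3]).reshape(h,wd,3)
HUE=dict(red=((0,10),80),green=((50,90),70),yellow=((15,28),120),blue=((95,118),80))
def flower(p,C,xy,z0,R=.05):
    "rim circle of whatever stands above z0+10mm near xy"
    m=(np.hypot(C[...,0]-xy[0],C[...,1]-xy[1])<R)&(C[...,2]>z0+.009)&(C[...,2]<z0+.036)
    (cx,cy),r=cv2.minEnclosingCircle(C[m][:,:2].astype(np.float32))
    return np.round([cx,cy,r,*C[m].mean(0)],4)
def block(p,C,xy):
    "raised square footprint near xy"
    m=(np.hypot(C[...,0]-xy[0],C[...,1]-xy[1])<.1)&(C[...,2]>.016)&(C[...,2]<.034)
    m=cv2.morphologyEx(m.astype(np.uint8),cv2.MORPH_OPEN,np.ones((2,2)))>0
    (c,s,a)=cv2.minAreaRect(C[m][:,:2].astype(np.float32)); return np.round([*c,*s,a],4)
E
python3 - <<'E'
from h import *
B=dict(red=(.455,.018),green=(.63,-.13),black=(.66,.17),yellow=(.48,.29))
F=dict(black_on_red=(.459,.007),yellow_on_green=(.645,-.15),green_on_black=(.65,.155),red_on_yellow=(.48,.285))
for c in ("top","scene"):
    p=grab_frame(c); C=cloud(p)
    print(c,"noise",np.round(C[300:310,250:260,2].std(),4))
    for k,v in B.items(): print(k,block(p,C,v))
    for k,v in F.items(): print(k,flower(p,C,v,.022))
    for n,k in (("rest_pad",0),("glue_tin",0)):
        d=outline_of(p,n)[0]; q=C[d["region"]]; print(n,np.round(cv2.minAreaRect(q[:,:2].astype(np.float32))[0],3),np.round(np.median(q,0),3))
E
```

```text
top noise 0.146
red [4.56700e-01 6.60000e-03 1.34400e-01 1.33500e-01 7.10939e+01]
green [ 0.6078 -0.0736  0.1584  0.3326 19.4531]
black [ 0.5883  0.1422  0.2555  0.1322 13.7799]
yellow [0.4767 0.2078 0.1332 0.3017 2.8209]
black_on_red [0.458  0.008  0.0474 0.4606 0.0027 0.0452]
yellow_on_green [ 0.6524 -0.1454  0.0425  0.6452 -0.1575  0.0458]
green_on_black [0.6534 0.152  0.0457 0.6428 0.1493 0.0452]
red_on_yellow [0.468  0.2865 0.0472 0.4761 0.2896 0.0454]
rest_pad [0.475 0.211] [0.476 0.292 0.025]
glue_tin [0.46  0.009] [0.46  0.013 0.025]
scene noise 0.0093
red [0.7592 0.0461 0.7711 0.173  5.9277]
green [ 0.8644 -0.0393  0.6652  0.1623 24.4075]
black [0.8433 0.198  0.5657 0.1421 8.9805]
yellow [ 0.7618  0.276   0.1486  0.758  85.4703]
black_on_red [0.4599 0.0041 0.0286 0.4638 0.006  0.0428]
yellow_on_green [ 0.6436 -0.1561  0.0284  0.6472 -0.1538  0.0436]
green_on_black [0.6418 0.1526 0.0278 0.6451 0.1526 0.0434]
red_on_yellow [0.4758 0.2903 0.0282 0.4789 0.2901 0.0432]
rest_pad [ 0.855 -0.052] [ 0.648 -0.138  0.022]
glue_tin [0.854 0.088] [0.659 0.003 0.057]
```

```bash
cat >> h.py <<'E'
def _big(m):
    m=cv2.morphologyEx(m.astype(np.uint8),cv2.MORPH_OPEN,np.ones((3,3),np.uint8))
    n,l,s,_=cv2.connectedComponentsWithStats(m); return l==1+np.argmax(s[1:,4])
def flower(p,C,xy,z0,R=.05):
    m=_big((np.hypot(C[...,0]-xy[0],C[...,1]-xy[1])<R)&(C[...,2]>z0+.009)&(C[...,2]<z0+.036))
    (cx,cy),r=cv2.minEnclosingCircle(C[m][:,:2].astype(np.float32))
    return np.round([cx,cy,r,*C[m].mean(0)],4)
def block(p,C,xy,lo=.016,hi=.06):
    m=_big((np.hypot(C[...,0]-xy[0],C[...,1]-xy[1])<.115)&(C[...,2]>lo)&(C[...,2]<hi)&(p["range_z"]>0))
    (c,s,a)=cv2.minAreaRect(C[m][:,:2].astype(np.float32)); return np.round([*c,*s,a],4)
E
python3 - <<'E'
from h import *
B=dict(red=(.455,.018),green=(.635,-.135),black=(.66,.165),yellow=(.48,.295))
F=dict(black_on_red=(.459,.007),yellow_on_green=(.645,-.15),green_on_black=(.65,.155),red_on_yellow=(.48,.285))
for c in ("top","scene"):
    p=grab_frame(c); C=cloud(p); print(c)
    for k,v in B.items(): print(k,block(p,C,v))
    for k,v in F.items(): print(k,flower(p,C,v,.022))
    hsv=cv2.cvtColor(p["color"],cv2.COLOR_BGR2HSV); h,s=hsv[...,0],hsv[...,1]
    m=_big=(h>95)&(h<125)&(s>90)&(np.hypot(C[...,0]-.45,C[...,1]+.315)<.12)
    print("pad",np.round(cv2.minAreaRect(C[m][:,:2].astype(np.float32))[:2],3).tolist())
    print("tin",flower(p,C,(.655,0),.03))
E
```

```text
top
red [4.60500e-01 1.05000e-02 1.32300e-01 1.32000e-01 7.09315e+01]
green [ 0.6379 -0.1523  0.1328  0.1339  3.245 ]
black [ 0.6486  0.1594  0.1331  0.1322 13.7794]
yellow [0.4757 0.2945 0.1319 0.1335 2.6485]
black_on_red [0.4611 0.0024 0.0272 0.4609 0.0025 0.046 ]
yellow_on_green [ 0.6458 -0.1589  0.0277  0.6447 -0.1582  0.0462]
green_on_black [0.6428 0.1492 0.0275 0.6423 0.1485 0.0462]
red_on_yellow [0.4763 0.2902 0.0278 0.4759 0.2895 0.0461]
pad [[0.446, -0.32], [0.129, 0.13]]
tin [ 0.6501 -0.0035  0.029   0.6489 -0.0039  0.0597]
scene
red [4.58200e-01 1.36000e-02 1.33500e-01 1.36100e-01 7.10269e+01]
green [ 0.6355 -0.1489  0.1356  0.1335  3.1936]
black [ 0.6461  0.1616  0.1347  0.1318 13.8349]
yellow [0.4745 0.2946 0.135  0.1303 3.2306]
black_on_red [0.4605 0.0057 0.0277 0.464  0.0059 0.0429]
yellow_on_green [ 0.6442 -0.1555  0.0279  0.6469 -0.154   0.0437]
green_on_black [0.6417 0.153  0.0279 0.6452 0.153  0.0436]
red_on_yellow [0.4752 0.2901 0.0285 0.4788 0.2897 0.0434]
pad [[0.445, -0.318], [0.136, 0.13]]
tin [ 6.482e-01 -1.000e-03  2.950e-02  6.522e-01  6.000e-04  5.670e-02]
```

```bash
cat > mv.py <<'E'
import sys
from h import *
from scipy.spatial.transform import Rotation as Rn
s=observe(); R=Rn.from_quat(s["orientation"]).as_matrix()
print("t",round(float(s["time_s"]),2),"pos",np.round(s["position"],4),"tilt",round(float(R[2,2]),4),"w",s["grip_width"],"F",np.round(s["contact_force"],1))
for a in sys.argv[1:]:
    g=np.array(eval(a)); print(a,np.round(R.T@(g-s["position"])/.75,4),round(float(np.linalg.norm(g-s["position"])),3))
E
python3 mv.py "(.461,.004,.15)"; python3 - <<'E'
import cv2
a=cv2.imread("pics/scene1.png")[200:310,270:420]; cv2.imwrite("pics/g.png",cv2.resize(a,None,fx=4,fy=4,interpolation=2))
E
```

```text
t 1.5 pos [ 0.2625 -0.5395  0.2312] tilt -1.0 w 0.08500164337519159 F [ 0.4  0.4 -0.5]
(.461,.004,.15) [-0.555   0.5358  0.1084] 0.584
```

View pics/g.png

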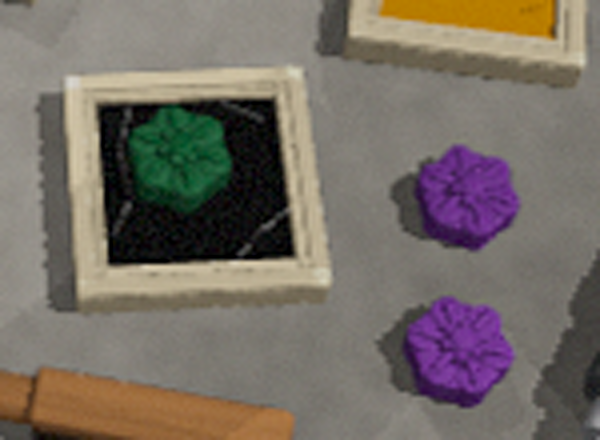

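The crop shows the green 6-petal flower on the black field at crop (180,158), which is scene (315,239). The two purple look-alikes stand off to the right, so the choice holds. I'm moving over the black flower.

step_arm(
  motion=[
    [[-0.555,0.536,0.108],[0,0,0],1],
    [[-0.555,0.536,0.108],[0,0,0],1],
    [[-0.555,0.536,0.108],[0,0,0],1],
    [[-0.555,0.536,0.108],[0,0,0],1],
    [[-0.555,0.536,0.108],[0,0,0],1],
  ],
  force=40,
)

```text
time_s: 2.12
position: [0.3689, -0.247, 0.188]
orientation: [-0.224, 0.975, -0.0, 0.0]
contact_force: [1.8, 0.9, -0.1]
grip_width: 0.0855
grip_force: 0.0
```

```bash
python3 mv.py "(.461,.004,.12)"
```

```text
t 2.12 pos [ 0.3689 -0.247   0.188 ] tilt -1.0 w 0.08547937649862614 F [ 1.8  0.9 -0.1]
(.461,.004,.12) [-0.2567  0.2474  0.0907] 0.276
```

step_arm(
  motion=[
    [[-0.257,0.247,0.09],[0,0,0],1],
    [[-0.257,0.247,0.09],[0,0,0],1],
    [[-0.257,0.247,0.09],[0,0,0],1],
    [[-0.257,0.247,0.09],[0,0,0],1],
    [[-0.257,0.247,0.09],[0,0,0],1],
  ],
)

```text
time_s: 2.75
position: [0.4609, 0.0048, 0.1195]
orientation: [-0.226, 0.974, 0.0, -0.001]
contact_force: [0.3, -1.2, -0.0]
grip_width: 0.0852
grip_force: 0.0
```

```bash
python3 - <<'E'
from h import *
p=grab_frame("wrist"); cv2.imwrite("pics/w1.png",p["color"]); C=cloud(p)
print(flower(p,C,(.461,.004),.022))
E
python3 mv.py "(.461,.004,.026)"
```

```text
[4.599e-01 1.200e-03 2.780e-02 4.581e-01 3.000e-04 4.340e-02]
t 2.8 pos [0.4612 0.0058 0.1187] tilt -1.0 w 0.08543580728314548 F [-0.3  2.  -1.3]
(.461,.004,.026) [ 0.0011 -0.0021  0.1236] 0.093
```

View pics/w1.png

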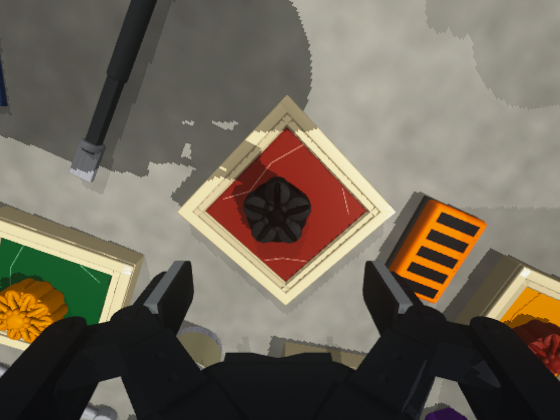

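The wrist view shows the black 5-petal flower at (277,212) on the red field, with the open fingers on either side and well clear. Next I descend and grip.

step_arm(
  motion=[
    [[0.002,-0.003,0.06],[0,0,0],1],
    [[0.002,-0.003,0.1],[0,0,0],1],
    [[0.002,-0.003,0.123],[0,0,0],1],
    [[0.002,-0.003,0.123],[0,0,0],1],
    [[0.002,-0.003,0.123],[0,0,0],0],
  ],
)

```text
time_s: 3.42
position: [0.4615, -0.0005, 0.0298]
orientation: [-0.225, 0.974, -0.0, 0.001]
contact_force: [0.1, 0.2, -0.5]
grip_width: 0.0696
grip_force: 0.0
```

step_arm(
  motion=[
    [[0,0,0],[0,0,0],-0.5],
    [[0,0,0],[0,0,0],-0.5],
    [[0,0,0],[0,0,0],-0.5],
    [[0,0,0],[0,0,0],-0.5],
    [[0,0,0],[0,0,0],-0.5],
  ],
)

```text
time_s: 4.05
position: [0.4617, -0.0002, 0.0303]
orientation: [-0.225, 0.974, 0.0, 0.002]
contact_force: [-1.4, 1.3, 6.5]
grip_width: 0.0541
grip_force: 42.3
```

step_arm(
  motion=[
    [[0,0,-0.02],[0,0,0],-0.5],
    [[0,0,-0.08],[0,0,0],-0.5],
    [[0,0,-0.12],[0,0,0],-0.5],
    [[0,0,-0.12],[0,0,0],-0.5],
  ],
)

```text
time_s: 4.55
position: [0.462, -0.0003, 0.1219]
orientation: [-0.224, 0.974, 0.0, 0.003]
contact_force: [-0.2, 0.4, -1.8]
grip_width: 0.0543
grip_force: 42.7
```

```bash
python3 - <<'E'
from h import *
p=grab_frame("wrist"); cv2.imwrite("pics/w2.png",p["color"])
E
python3 mv.py "(.4455,-.319,.08)" "(.4455,-.319,.016)"
```

```text
t 4.6 pos [ 4.610e-01 -3.000e-04  1.197e-01] tilt -1.0 w 0.05446662897781436 F [-0.2  0.1 -2.6]
(.4455,-.319,.08) [ 0.2046 -0.3731  0.0523] 0.322
(.4455,-.319,.016) [ 0.2048 -0.3731  0.1376] 0.335
```

View pics/w2.png

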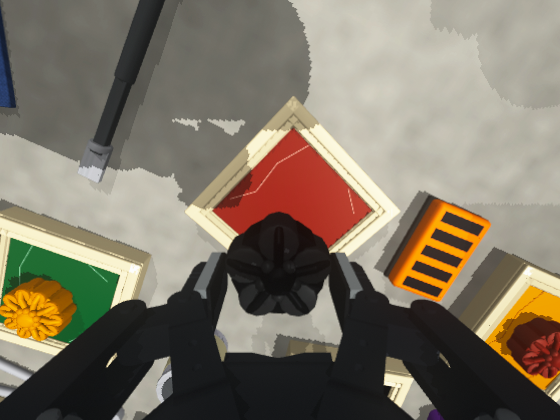

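The wrist view shows the black flower held level between the pads at (278,262). I carry it to the mat.

step_arm(
  motion=[
    [[0.205,-0.373,0.03],[0,0,0],-0.5],
    [[0.205,-0.373,0.03],[0,0,0],-0.5],
    [[0.205,-0.373,0.03],[0,0,0],-0.5],
    [[0.205,-0.373,0.03],[0,0,0],-0.5],
    [[0.205,-0.373,0.03],[0,0,0],-0.5],
  ],
)

```text
time_s: 5.22
position: [0.444, -0.3137, 0.095]
orientation: [-0.224, 0.974, 0.001, -0.001]
contact_force: [1.4, 1.2, -0.7]
grip_width: 0.0542
grip_force: 42.8
```

step_arm(
  motion=[
    [[0,0,0],[0,0,0],-0.5],
    [[0,0,0],[0,0,0],-0.5],
  ],
)

```text
time_s: 5.48
position: [0.4443, -0.3117, 0.095]
orientation: [-0.224, 0.975, 0.001, -0.001]
contact_force: [0.1, -0.2, -1.5]
grip_width: 0.0544
grip_force: 42.9
```

```bash
python3 mv.py "(.4455,-.319,.03)" "(.4455,-.319,.016)"
```

```text
t 5.47 pos [ 0.4443 -0.3117  0.095 ] tilt -1.0 w 0.05444074323165011 F [ 0.1 -0.2 -1.5]
(.4455,-.319,.03) [ 0.0026 -0.0096  0.0867] 0.065
(.4455,-.319,.016) [ 0.0026 -0.0097  0.1053] 0.079
```

step_arm(
  motion=[
    [[0.003,-0.01,0.05],[0,0,0],-0.5],
    [[0.003,-0.01,0.08],[0,0,0],-0.5],
    [[0.003,-0.01,0.095],[0,0,0],-0.5],
    [[0.003,-0.01,0.102],[0,0,0],-0.5],
    [[0.003,-0.01,0.104],[0,0,0],-0.5],
  ],
)

```text
time_s: 6.1
position: [0.4469, -0.3194, 0.019]
orientation: [-0.225, 0.974, -0.0, 0.0]
contact_force: [0.6, -0.1, -1.7]
grip_width: 0.0538
grip_force: 43.0
```

step_arm(
  motion=[
    [[0,0,0.0],[0,0,0],-0.5],
  ],
)

```text
time_s: 6.22
position: [0.4468, -0.3197, 0.0191]
orientation: [-0.225, 0.974, -0.0, 0.001]
contact_force: [0.6, 0.5, -1.5]
grip_width: 0.0543
grip_force: 43.0
```

step_arm(
  motion=[
    [[0,0,0.002],[0,0,0],-0.5],
    [[0,0,0.004],[0,0,0],-0.5],
    [[0,0,0.004],[0,0,0],-0.5],
  ],
)

```text
time_s: 6.6
position: [0.4462, -0.3196, 0.0151]
orientation: [-0.224, 0.974, 0.0, -0.0]
contact_force: [-0.3, 0.3, -1.2]
grip_width: 0.0537
grip_force: 43.0
```

step_arm(
  motion=[
    [[0,0,0.002],[0,0,0],-0.5],
    [[0,0,0.003],[0,0,0],-0.5],
    [[0,0,0.003],[0,0,0],-0.5],
  ],
)

```text
time_s: 6.98
position: [0.4464, -0.3198, 0.0143]
orientation: [-0.225, 0.974, -0.0, -0.0]
contact_force: [-3.4, 2.7, 5.9]
grip_width: 0.0545
grip_force: 43.7
```

step_arm(
  motion=[
    [[0,0,0],[0,0,0],0.6],
    [[0,0,0],[0,0,0],1],
    [[0,0,0],[0,0,0],1],
    [[0,0,-0.06],[0,0,0],1],
    [[0,0,-0.14],[0,0,0],1],
  ],
)

```text
time_s: 7.6
position: [0.4452, -0.3192, 0.1174]
orientation: [-0.224, 0.974, 0.001, -0.002]
contact_force: [1.0, -0.6, 1.3]
grip_width: 0.0854
grip_force: 0.0
```

```bash
python3 - <<'E'
from h import *
p=grab_frame("scene"); C=cloud(p); print(flower(p,C,(.4455,-.317),.006))
E
python3 mv.py "(.476,.290,.12)"
```

```text
[ 0.4489 -0.3174  0.0276  0.4512 -0.3153  0.0262]
t 7.65 pos [ 0.4487 -0.322   0.1289] tilt -0.9999 w 0.08571789404791681 F [ 0.4 -2.2  9.2]
(.476,.290,.12) [-0.3901  0.7177  0.0063] 0.613
```

step_arm(
  motion=[
    [[-0.39,0.718,0],[0,0,0],1],
    [[-0.39,0.718,0],[0,0,0],1],
    [[-0.39,0.718,0],[0,0,0],1],
    [[-0.39,0.718,0],[0,0,0],1],
    [[-0.39,0.718,0],[0,0,0],1],
  ],
)

```text
time_s: 8.28
position: [0.4602, -0.0055, 0.1182]
orientation: [-0.224, 0.974, 0.0, 0.001]
contact_force: [0.4, 0.1, 0.0]
grip_width: 0.0855
grip_force: 0.0
```

```bash
python3 mv.py "(.476,.290,.12)"
```

```text
t 8.28 pos [ 0.4602 -0.0055  0.1182] tilt -1.0 w 0.08546806337278787 F [0.4 0.1 0. ]
(.476,.290,.12) [-0.1913  0.345  -0.0021] 0.296
```

step_arm(
  motion=[
    [[-0.191,0.345,0],[0,0,0],1],
    [[-0.191,0.345,0],[0,0,0],1],
    [[-0.191,0.345,0],[0,0,0],1],
    [[-0.191,0.345,0],[0,0,0],1],
    [[-0.191,0.345,0],[0,0,0],1],
  ],
)

```text
time_s: 8.9
position: [0.4756, 0.2905, 0.1177]
orientation: [-0.225, 0.974, 0.0, 0.0]
contact_force: [0.5, 0.3, 0.0]
grip_width: 0.0853
grip_force: 0.0
```

step_arm(
  motion=[
    [[0,0,0],[0,0,0],1],
    [[0,0,0],[0,0,0],1],
  ],
)

```text
time_s: 9.15
position: [0.4758, 0.2877, 0.1176]
orientation: [-0.225, 0.974, -0.0, -0.0]
contact_force: [-0.2, 0.1, 0.6]
grip_width: 0.0854
grip_force: 0.0
```

```bash
python3 - <<'E'
from h import *
p=grab_frame("wrist"); C=cloud(p); print(flower(p,C,(.476,.29),.022))
E
python3 mv.py "(.476,.290,.028)"
```

```text
[0.4748 0.2892 0.0278 0.4726 0.2879 0.0436]
t 9.2 pos [0.4759 0.2873 0.1179] tilt -1.0 w 0.08505301275085941 F [-0.4 -0.3  0.4]
(.476,.290,.028) [-0.0017  0.0032  0.1199] 0.09
```

step_arm(
  motion=[
    [[-0.001,0.003,0.06],[0,0,0],1],
    [[-0.001,0.003,0.1],[0,0,0],1],
    [[-0.001,0.003,0.12],[0,0,0],1],
    [[-0.001,0.003,0.12],[0,0,0],1],
    [[-0.001,0.003,0.12],[0,0,0],0],
  ],
)

```text
time_s: 9.82
position: [0.4765, 0.2907, 0.0298]
orientation: [-0.224, 0.974, 0.001, 0.001]
contact_force: [-0.1, -0.1, -0.6]
grip_width: 0.0701
grip_force: 0.0
```

step_arm(
  motion=[
    [[0,0,0],[0,0,0],-0.5],
    [[0,0,0],[0,0,0],-0.5],
    [[0,0,0],[0,0,0],-0.5],
    [[0,0,0],[0,0,0],-0.5],
    [[0,0,0],[0,0,0],-0.5],
  ],
)

```text
time_s: 10.45
position: [0.4765, 0.2911, 0.0302]
orientation: [-0.225, 0.974, 0.001, 0.001]
contact_force: [-1.7, -0.1, 6.7]
grip_width: 0.0543
grip_force: 42.7
```

step_arm(
  motion=[
    [[0,0,-0.02],[0,0,0],-0.5],
    [[0,0,-0.08],[0,0,0],-0.5],
    [[0,0,-0.1],[0,0,0],-0.5],
    [[0,0,-0.1],[0,0,0],-0.5],
  ],
)

```text
time_s: 10.95
position: [0.4759, 0.2908, 0.1043]
orientation: [-0.224, 0.974, 0.001, 0.001]
contact_force: [-0.2, -1.0, -2.7]
grip_width: 0.054
grip_force: 42.7
```

```bash
python3 mv.py "(.459,.012,.1)"
```

```text
t 10.95 pos [0.4759 0.2908 0.1043] tilt -1.0 w 0.05399101311955642 F [-0.2 -1.  -2.7]
(.459,.012,.1) [ 0.1829 -0.3244  0.0048] 0.279
```

step_arm(
  motion=[
    [[0.183,-0.324,0],[0,0,0],-0.5],
    [[0.183,-0.324,0],[0,0,0],-0.5],
    [[0.183,-0.324,0],[0,0,0],-0.5],
    [[0.183,-0.324,0],[0,0,0],-0.5],
    [[0.183,-0.324,0],[0,0,0],-0.5],
  ],
)

```text
time_s: 11.58
position: [0.457, 0.0091, 0.1013]
orientation: [-0.223, 0.975, 0.0, -0.001]
contact_force: [0.1, 0.2, -0.2]
grip_width: 0.0541
grip_force: 42.8
```

step_arm(
  motion=[
    [[0,0,0],[0,0,0],-0.5],
    [[0,0,0],[0,0,0],-0.5],
  ],
)

```text
time_s: 11.82
position: [0.458, 0.0118, 0.1018]
orientation: [-0.224, 0.975, 0.0, -0.001]
contact_force: [-1.2, -0.2, -0.6]
grip_width: 0.0543
grip_force: 42.8
```

```bash
python3 - <<'E'
from h import *
for c in ("scene","top"):
    p=grab_frame(c); C=cloud(p); d=block(p,C,(.459,.012)); print(d)
    for o in outline_of(p,"rosette_red")[:2]: print(c,o["score"],np.round(np.median(C[o["region"]],0),3))
E
python3 mv.py "(.459,.012,.035)" "(.459,.012,.030)"
```

```text
[4.57300e-01 1.38000e-02 1.33200e-01 1.37100e-01 7.12091e+01]
scene 0.91 [0.465 0.016 0.114]
[ 0.5224  0.0431  0.0392  0.0722 30.2557]
t 12.03 pos [0.4584 0.0124 0.1026] tilt -1.0 w 0.054069832702821966 F [-0.2  0.2 -1. ]
(.459,.012,.035) [-0.0005 -0.0009  0.0901] 0.068
(.459,.012,.030) [-0.0006 -0.0009  0.0968] 0.073
```

step_arm(
  motion=[
    [[0,0,0.05],[0,0,0],-0.5],
    [[0,0,0.08],[0,0,0],-0.5],
    [[0,0,0.09],[0,0,0],-0.5],
    [[0,0,0.093],[0,0,0],-0.5],
    [[0,0,0.094],[0,0,0],-0.5],
  ],
)

```text
time_s: 12.65
position: [0.4591, 0.012, 0.0335]
orientation: [-0.225, 0.974, 0.0, 0.001]
contact_force: [0.0, 0.1, -0.8]
grip_width: 0.0542
grip_force: 42.9
```

step_arm(
  motion=[
    [[0,0,0.001],[0,0,0],-0.5],
    [[0,0,0.002],[0,0,0],-0.5],
    [[0,0,0.002],[0,0,0],-0.5],
  ],
)

```text
time_s: 13.02
position: [0.4585, 0.0117, 0.0311]
orientation: [-0.224, 0.974, 0.0, 0.0]
contact_force: [-1.2, 0.3, -1.8]
grip_width: 0.054
grip_force: 42.9
```

step_arm(
  motion=[
    [[0,0,0.001],[0,0,0],-0.5],
    [[0,0,0.002],[0,0,0],-0.5],
    [[0,0,0.002],[0,0,0],-0.5],
  ],
)

```text
time_s: 13.4
position: [0.4586, 0.0117, 0.0302]
orientation: [-0.225, 0.974, -0.0, 0.0]
contact_force: [-3.8, 0.9, 6.3]
grip_width: 0.0544
grip_force: 43.4
```

Contact, so I release, lift, and check the result from the scene camera.

step_arm(
  motion=[
    [[0,0,0],[0,0,0],0.6],
    [[0,0,0],[0,0,0],1],
    [[0,0,0],[0,0,0],1],
    [[0,0,-0.06],[0,0,0],1],
    [[0,0,-0.12],[0,0,0],1],
  ],
)

```text
time_s: 14.02
position: [0.4582, 0.0115, 0.1203]
orientation: [-0.224, 0.974, -0.0, -0.001]
contact_force: [0.3, -0.1, 0.2]
grip_width: 0.0852
grip_force: 0.0
```

```bash
python3 - <<'E'
from h import *
p=grab_frame("scene"); C=cloud(p); print(flower(p,C,(.459,.012),.022),block(p,C,(.459,.012)))
E
python3 mv.py "(.645,-.157,.12)"
```

```text
[0.457  0.0134 0.0286 0.461  0.0142 0.0432] [4.5790e-01 1.3300e-02 1.3410e-01 1.3840e-01 7.0696e+01]
t 14.07 pos [0.4612 0.0116 0.1278] tilt -1.0 w 0.08542343710481717 F [ 1.5 -0.1  6.8]
(.645,-.157,.12) [-0.1218 -0.3093  0.0125] 0.25
```

step_arm(
  motion=[
    [[-0.124,-0.308,0],[0,0,0],1],
    [[-0.124,-0.308,0],[0,0,0],1],
    [[-0.124,-0.308,0],[0,0,0],1],
    [[-0.124,-0.308,0],[0,0,0],1],
    [[-0.124,-0.308,0],[0,0,0],1],
  ],
)

```text
time_s: 14.7
position: [0.6437, -0.158, 0.114]
orientation: [-0.223, 0.975, 0.001, -0.004]
contact_force: [-0.2, 0.3, 0.1]
grip_width: 0.0856
grip_force: 0.0
```

step_arm(
  motion=[
    [[0,0,0],[0,0,0],1],
    [[0,0,0],[0,0,0],1],
  ],
)

```text
time_s: 14.95
position: [0.643, -0.1545, 0.1208]
orientation: [-0.225, 0.974, -0.0, 0.001]
contact_force: [-0.9, -0.2, 0.4]
grip_width: 0.0851
grip_force: 0.0
```

```bash
python3 - <<'E'
from h import *
p=grab_frame("wrist"); C=cloud(p); print(flower(p,C,(.645,-.157),.022))
E
python3 mv.py "(.645,-.157,.029)"
```

```text
[ 0.6443 -0.1595  0.0279  0.6423 -0.1606  0.0438]
t 15.0 pos [ 0.6431 -0.1544  0.1211] tilt -1.0 w 0.08555880648252291 F [ 0.2  0.1 -0.2]
(.645,-.157,.029) [-0.0006 -0.0041  0.1228] 0.092
```

step_arm(
  motion=[
    [[-0.001,-0.004,0.06],[0,0,0],1],
    [[-0.001,-0.004,0.1],[0,0,0],1],
    [[-0.001,-0.004,0.12],[0,0,0],1],
    [[-0.001,-0.004,0.122],[0,0,0],1],
    [[-0.001,-0.004,0.122],[0,0,0],0],
  ],
)

```text
time_s: 15.62
position: [0.6461, -0.1577, 0.03]
orientation: [-0.225, 0.974, -0.001, 0.001]
contact_force: [0.0, -0.7, 0.2]
grip_width: 0.0699
grip_force: 0.0
```

step_arm(
  motion=[
    [[0,0,0],[0,0,0],-0.5],
    [[0,0,0],[0,0,0],-0.5],
    [[0,0,0],[0,0,0],-0.5],
    [[0,0,0],[0,0,0],-0.5],
    [[0,0,0],[0,0,0],-0.5],
  ],
)

```text
time_s: 16.25
position: [0.6462, -0.1577, 0.0303]
orientation: [-0.225, 0.974, -0.001, 0.001]
contact_force: [-1.1, 2.2, 7.1]
grip_width: 0.0541
grip_force: 42.9
```

step_arm(
  motion=[
    [[0,0,-0.02],[0,0,0],-0.5],
    [[0,0,-0.08],[0,0,0],-0.5],
    [[0,0,-0.13],[0,0,0],-0.5],
    [[0,0,-0.13],[0,0,0],-0.5],
  ],
)

```text
time_s: 16.75
position: [0.647, -0.1582, 0.1307]
orientation: [-0.224, 0.974, -0.001, 0.003]
contact_force: [0.2, 0.4, -2.2]
grip_width: 0.0544
grip_force: 42.9
```

```bash
python3 mv.py "(.475,.2945,.128)"
```

```text
t 16.75 pos [ 0.647  -0.1582  0.1307] tilt -1.0 w 0.05440848724994706 F [ 0.2  0.4 -2.2]
(.475,.2945,.128) [-0.0578  0.6431  0.0014] 0.484
```

step_arm(
  motion=[
    [[-0.058,0.643,0],[0,0,0],-0.5],
    [[-0.058,0.643,0],[0,0,0],-0.5],
    [[-0.058,0.643,0],[0,0,0],-0.5],
    [[-0.058,0.643,0],[0,0,0],-0.5],
    [[-0.058,0.643,0],[0,0,0],-0.5],
  ],
)

```text
time_s: 17.38
position: [0.5327, 0.1359, 0.1247]
orientation: [-0.224, 0.975, 0.0, -0.001]
contact_force: [1.2, 1.3, -2.1]
grip_width: 0.054
grip_force: 42.9
```

```bash
python3 mv.py "(.475,.2945,.11)"
```

```text
t 17.38 pos [0.5327 0.1359 0.1247] tilt -1.0 w 0.054020106324494964 F [ 1.2  1.3 -2.1]
(.475,.2945,.11) [-0.0233  0.2238  0.0197] 0.169
```

step_arm(
  motion=[
    [[-0.023,0.224,0.02],[0,0,0],-0.5],
    [[-0.023,0.224,0.02],[0,0,0],-0.5],
    [[-0.023,0.224,0.02],[0,0,0],-0.5],
    [[-0.023,0.224,0.02],[0,0,0],-0.5],
    [[-0.023,0.224,0.02],[0,0,0],-0.5],
  ],
)

```text
time_s: 18.0
position: [0.4759, 0.2927, 0.1099]
orientation: [-0.225, 0.974, -0.0, -0.001]
contact_force: [0.1, 0.1, -1.8]
grip_width: 0.0541
grip_force: 43.1
```

```bash
python3 mv.py "(.475,.2945,.031)"
```

```text
t 18.0 pos [0.4759 0.2927 0.1099] tilt -1.0 w 0.054112442629722 F [ 0.1  0.1 -1.8]
(.475,.2945,.031) [-1.000e-04  2.800e-03  1.051e-01] 0.079
```

step_arm(
  motion=[
    [[0,0.002,0.05],[0,0,0],-0.5],
    [[0,0.002,0.085],[0,0,0],-0.5],
    [[0,0.002,0.097],[0,0,0],-0.5],
    [[0,0.002,0.101],[0,0,0],-0.5],
    [[0,0.002,0.103],[0,0,0],-0.5],
  ],
)

```text
time_s: 18.62
position: [0.4763, 0.2946, 0.0345]
orientation: [-0.224, 0.975, 0.0, 0.001]
contact_force: [0.6, -0.1, -1.4]
grip_width: 0.054
grip_force: 43.1
```

step_arm(
  motion=[
    [[0,0,0],[0,0,0],-0.5],
    [[0,0,0.001],[0,0,0],-0.5],
    [[0,0,0.001],[0,0,0],-0.5],
  ],
)

```text
time_s: 19.0
position: [0.4756, 0.2945, 0.0327]
orientation: [-0.225, 0.974, 0.0, 0.0]
contact_force: [-0.1, 0.7, -2.1]
grip_width: 0.054
grip_force: 43.1
```

step_arm(
  motion=[
    [[0,0,0.002],[0,0,0],-0.5],
    [[0,0,0.004],[0,0,0],-0.5],
    [[0,0,0.004],[0,0,0],-0.5],
  ],
)

```text
time_s: 19.38
position: [0.4756, 0.2945, 0.0303]
orientation: [-0.225, 0.974, -0.0, 0.0]
contact_force: [-2.8, -1.6, 4.6]
grip_width: 0.0542
grip_force: 43.6
```

step_arm(
  motion=[
    [[0,0,0],[0,0,0],0.6],
    [[0,0,0],[0,0,0],1],
    [[0,0,0],[0,0,0],1],
    [[0,0,-0.06],[0,0,0],1],
    [[0,0,-0.12],[0,0,0],1],
  ],
)

```text
time_s: 20.0
position: [0.4755, 0.2941, 0.1202]
orientation: [-0.224, 0.974, -0.0, -0.0]
contact_force: [-0.2, 1.3, -0.0]
grip_width: 0.0859
grip_force: 0.0
```

```bash
python3 - <<'E'
from h import *
p=grab_frame("scene"); C=cloud(p); print(flower(p,C,(.475,.2945),.022),block(p,C,(.475,.2945)))
E
python3 mv.py "(.642,.151,.12)"
```

```text
[0.4755 0.2935 0.0286 0.4793 0.2928 0.0434] [0.4741 0.2944 0.1368 0.1304 3.0225]
t 20.05 pos [0.4782 0.2956 0.1283] tilt -1.0 w 0.08561677352589288 F [ 2.2 -0.8  7.6]
(.642,.151,.12) [-0.1118 -0.269   0.0119] 0.219
```

step_arm(
  motion=[
    [[-0.115,-0.267,0],[0,0,0],1],
    [[-0.115,-0.267,0],[0,0,0],1],
    [[-0.115,-0.267,0],[0,0,0],1],
    [[-0.115,-0.267,0],[0,0,0],1],
    [[-0.115,-0.267,0],[0,0,0],1],
  ],
)

```text
time_s: 20.68
position: [0.6418, 0.15, 0.1183]
orientation: [-0.223, 0.975, -0.0, -0.001]
contact_force: [-0.5, 0.1, -1.1]
grip_width: 0.0855
grip_force: 0.0
```

step_arm(
  motion=[
    [[0,0,0],[0,0,0],1],
    [[0,0,0],[0,0,0],1],
  ],
)

```text
time_s: 20.92
position: [0.6403, 0.153, 0.1197]
orientation: [-0.225, 0.974, 0.0, 0.0]
contact_force: [-0.2, -0.3, 0.2]
grip_width: 0.0853
grip_force: 0.0
```

```bash
python3 - <<'E'
from h import *
p=grab_frame("wrist"); C=cloud(p); print(flower(p,C,(.642,.151),.022))
E
python3 mv.py "(.642,.151,.029)"
```

```text
[0.6424 0.1492 0.0278 0.64   0.1481 0.0435]
t 20.98 pos [0.6403 0.153  0.1198] tilt -1.0 w 0.08533334542291843 F [-0.5  0.5  0.2]
(.642,.151,.029) [-0.0008 -0.0034  0.1211] 0.091
```

step_arm(
  motion=[
    [[-0.001,-0.004,0.06],[0,0,0],1],
    [[-0.001,-0.004,0.1],[0,0,0],1],
    [[-0.001,-0.004,0.12],[0,0,0],1],
    [[-0.001,-0.004,0.12],[0,0,0],1],
    [[-0.001,-0.004,0.12],[0,0,0],0],
  ],
)

```text
time_s: 21.6
position: [0.6437, 0.1502, 0.0315]
orientation: [-0.225, 0.974, 0.0, 0.001]
contact_force: [-0.4, -0.0, 1.6]
grip_width: 0.0699
grip_force: 0.0
```

step_arm(
  motion=[
    [[0,0,0],[0,0,0],-0.5],
    [[0,0,0],[0,0,0],-0.5],
    [[0,0,0],[0,0,0],-0.5],
    [[0,0,0],[0,0,0],-0.5],
    [[0,0,0],[0,0,0],-0.5],
  ],
)

```text
time_s: 22.22
position: [0.6439, 0.1503, 0.0319]
orientation: [-0.225, 0.974, 0.0, 0.002]
contact_force: [-1.1, 1.5, 6.5]
grip_width: 0.0538
grip_force: 42.6
```

step_arm(
  motion=[
    [[0,0,-0.02],[0,0,0],-0.5],
    [[0,0,-0.08],[0,0,0],-0.5],
    [[0,0,-0.15],[0,0,0],-0.5],
    [[0,0,-0.15],[0,0,0],-0.5],
  ],
)

```text
time_s: 22.72
position: [0.6452, 0.1501, 0.1493]
orientation: [-0.224, 0.974, 0.001, 0.005]
contact_force: [0.1, -0.3, -1.0]
grip_width: 0.0537
grip_force: 42.7
```

```bash
python3 mv.py "(.6367,-.1506,.14)"
```

```text
t 22.73 pos [0.6452 0.1501 0.1493] tilt -0.9999 w 0.05369625243618214 F [ 0.1 -0.3 -1. ]
(.6367,-.1506,.14) [ 0.1857 -0.3556  0.0109] 0.301
```

step_arm(
  motion=[
    [[0.185,-0.356,0],[0,0,0],-0.5],
    [[0.185,-0.356,0],[0,0,0],-0.5],
    [[0.185,-0.356,0],[0,0,0],-0.5],
    [[0.185,-0.356,0],[0,0,0],-0.5],
    [[0.185,-0.356,0],[0,0,0],-0.5],
  ],
)

```text
time_s: 23.35
position: [0.634, -0.1534, 0.1417]
orientation: [-0.224, 0.975, 0.0, -0.0]
contact_force: [0.9, 0.4, -1.8]
grip_width: 0.0538
grip_force: 42.7
```

step_arm(
  motion=[
    [[0,0,0.04],[0,0,0],-0.5],
    [[0,0,0.05],[0,0,0],-0.5],
    [[0,0,0.05],[0,0,0],-0.5],
  ],
)

```text
time_s: 23.72
position: [0.6344, -0.1506, 0.1039]
orientation: [-0.225, 0.974, 0.0, -0.001]
contact_force: [-0.8, -0.2, -0.7]
grip_width: 0.0544
grip_force: 42.7
```

```bash
python3 mv.py "(.6375,-.1506,.032)"
```

```text
t 23.73 pos [ 0.6344 -0.1506  0.1039] tilt -1.0 w 0.054366252934874196 F [-0.8 -0.2 -0.7]
(.6375,-.1506,.032) [-0.0039 -0.0018  0.0959] 0.072
```

step_arm(
  motion=[
    [[-0.003,-0.001,0.05],[0,0,0],-0.5],
    [[-0.003,-0.001,0.08],[0,0,0],-0.5],
    [[-0.003,-0.001,0.087],[0,0,0],-0.5],
    [[-0.003,-0.001,0.09],[0,0,0],-0.5],
    [[-0.003,-0.001,0.092],[0,0,0],-0.5],
  ],
)

```text
time_s: 24.35
position: [0.6381, -0.1507, 0.0372]
orientation: [-0.225, 0.974, -0.0, 0.001]
contact_force: [0.2, -0.9, -0.8]
grip_width: 0.0536
grip_force: 42.8
```

step_arm(
  motion=[
    [[0,0,0],[0,0,0],-0.5],
    [[0,0,0.001],[0,0,0],-0.5],
    [[0,0,0.001],[0,0,0],-0.5],
  ],
)

```text
time_s: 24.72
position: [0.6371, -0.1508, 0.0348]
orientation: [-0.224, 0.974, 0.0, 0.0]
contact_force: [-0.1, -0.7, -1.6]
grip_width: 0.054
grip_force: 42.8
```

step_arm(
  motion=[
    [[0,0,0.002],[0,0,0],-0.5],
    [[0,0,0.004],[0,0,0],-0.5],
    [[0,0,0.004],[0,0,0],-0.5],
  ],
)

```text
time_s: 25.1
position: [0.6371, -0.1508, 0.032]
orientation: [-0.225, 0.974, -0.0, -0.0]
contact_force: [-1.6, 0.3, 1.2]
grip_width: 0.0537
grip_force: 42.9
```

Contact force has risen from −1.6 to +1.2 N, so the flower is seated. I release.

step_arm(
  motion=[
    [[0,0,0],[0,0,0],0.6],
    [[0,0,0],[0,0,0],1],
    [[0,0,0],[0,0,0],1],
    [[0,0,-0.06],[0,0,0],1],
    [[0,0,-0.12],[0,0,0],1],
  ],
)

```text
time_s: 25.72
position: [0.6368, -0.1509, 0.1225]
orientation: [-0.225, 0.974, -0.0, -0.001]
contact_force: [0.4, -0.7, 0.5]
grip_width: 0.0856
grip_force: 0.0
```

```bash
python3 - <<'E'
from h import *
p=grab_frame("scene"); C=cloud(p); print(flower(p,C,(.637,-.151),.022),block(p,C,(.637,-.151)))
E
python3 mv.py "(.4485,-.319,.11)"
```

```text
[ 0.636  -0.1502  0.0278  0.639  -0.1476  0.0432] [ 0.6356 -0.1494  0.1353  0.1338  3.1353]
t 25.77 pos [ 0.6397 -0.1518  0.1311] tilt -1.0 w 0.0853770390031518 F [ 1.6 -1.4  7.2]
(.4485,-.319,.11) [ 0.3269 -0.0886  0.0263] 0.255
```

step_arm(
  motion=[
    [[0.324,-0.09,0.015],[0,0,0],1],
    [[0.324,-0.09,0.015],[0,0,0],1],
    [[0.324,-0.09,0.015],[0,0,0],1],
    [[0.324,-0.09,0.015],[0,0,0],1],
    [[0.324,-0.09,0.015],[0,0,0],1],
  ],
)

```text
time_s: 26.4
position: [0.4456, -0.3199, 0.1107]
orientation: [-0.222, 0.975, -0.0, 0.0]
contact_force: [1.0, 0.0, 0.3]
grip_width: 0.0853
grip_force: 0.0
```

step_arm(
  motion=[
    [[0,0,0],[0,0,0],1],
    [[0,0,0],[0,0,0],1],
  ],
)

```text
time_s: 26.65
position: [0.449, -0.3172, 0.1104]
orientation: [-0.225, 0.974, 0.0, 0.0]
contact_force: [0.2, 0.3, -0.3]
grip_width: 0.0855
grip_force: 0.0
```

```bash
python3 - <<'E'
from h import *
p=grab_frame("wrist"); C=cloud(p); print(flower(p,C,(.4485,-.319),.006))
E
python3 mv.py "(.4485,-.319,.014)"
```

```text
[ 0.4465 -0.3216  0.0277  0.4447 -0.3225  0.0274]
t 26.7 pos [ 0.449  -0.3171  0.1103] tilt -1.0 w 0.0855180607428624 F [-0.2 -0.4  0.8]
(.4485,-.319,.014) [ 0.0017 -0.0021  0.1284] 0.096
```

step_arm(
  motion=[
    [[0.002,-0.003,0.06],[0,0,0],1],
    [[0.002,-0.003,0.11],[0,0,0],1],
    [[0.002,-0.003,0.125],[0,0,0],1],
    [[0.002,-0.003,0.127],[0,0,0],1],
    [[0.002,-0.003,0.127],[0,0,0],0],
  ],
)

```text
time_s: 27.32
position: [0.449, -0.3208, 0.017]
orientation: [-0.225, 0.974, -0.001, 0.001]
contact_force: [-0.6, 0.3, 0.1]
grip_width: 0.0696
grip_force: 0.0
```

step_arm(
  motion=[
    [[0,0,0],[0,0,0],-0.5],
    [[0,0,0],[0,0,0],-0.5],
    [[0,0,0],[0,0,0],-0.5],
    [[0,0,0],[0,0,0],-0.5],
    [[0,0,0],[0,0,0],-0.5],
  ],
)

```text
time_s: 27.95
position: [0.449, -0.3209, 0.0174]
orientation: [-0.225, 0.974, -0.001, 0.001]
contact_force: [-0.3, 1.9, 6.2]
grip_width: 0.054
grip_force: 41.9
```

step_arm(
  motion=[
    [[0,0,-0.02],[0,0,0],-0.5],
    [[0,0,-0.1],[0,0,0],-0.5],
    [[0,0,-0.17],[0,0,0],-0.5],
    [[0,0,-0.17],[0,0,0],-0.5],
  ],
)

```text
time_s: 28.45
position: [0.4499, -0.3218, 0.1495]
orientation: [-0.224, 0.974, -0.003, 0.004]
contact_force: [0.3, -0.8, -2.2]
grip_width: 0.054
grip_force: 43.2
```

```bash
python3 mv.py "(.6474,.1605,.14)"
```

```text
t 28.45 pos [ 0.4499 -0.3218  0.1495] tilt -0.9999 w 0.053959355299298586 F [ 0.3 -0.8 -2.2]
(.6474,.1605,.14) [-0.5181  0.4632  0.0122] 0.521
```

step_arm(
  motion=[
    [[-0.518,0.463,0],[0,0,0],-0.5],
    [[-0.518,0.463,0],[0,0,0],-0.5],
    [[-0.518,0.463,0],[0,0,0],-0.5],
    [[-0.518,0.463,0],[0,0,0],-0.5],
    [[-0.518,0.463,0],[0,0,0],-0.5],
  ],
)

```text
time_s: 29.08
position: [0.5663, -0.0292, 0.1425]
orientation: [-0.224, 0.974, 0.0, -0.0]
contact_force: [1.3, -1.2, 0.3]
grip_width: 0.0536
grip_force: 43.1
```

```bash
python3 mv.py "(.6474,.1605,.14)"
```

```text
t 29.07 pos [ 0.5663 -0.0292  0.1425] tilt -1.0 w 0.0536176240549535 F [ 1.3 -1.2  0.3]
(.6474,.1605,.14) [-0.208   0.1802  0.0034] 0.206
```

step_arm(
  motion=[
    [[-0.208,0.18,0],[0,0,0],-0.5],
    [[-0.208,0.18,0],[0,0,0],-0.5],
    [[-0.208,0.18,0],[0,0,0],-0.5],
    [[-0.208,0.18,0.03],[0,0,0],-0.5],
    [[-0.208,0.18,0.04],[0,0,0],-0.5],
  ],
)

```text
time_s: 29.7
position: [0.646, 0.159, 0.109]
orientation: [-0.225, 0.974, -0.0, -0.003]
contact_force: [0.3, -0.6, -1.2]
grip_width: 0.054
grip_force: 43.1
```

step_arm(
  motion=[
    [[0,0,0],[0,0,0],-0.5],
    [[0,0,0],[0,0,0],-0.5],
  ],
)

```text
time_s: 29.95
position: [0.6476, 0.1571, 0.1139]
orientation: [-0.224, 0.975, -0.0, 0.001]
contact_force: [0.2, 0.2, -2.1]
grip_width: 0.054
grip_force: 43.1
```

```bash
python3 mv.py "(.648,.1605,.034)"
```

```text
t 29.95 pos [0.6476 0.1571 0.1139] tilt -1.0 w 0.053993846769798695 F [ 0.2  0.2 -2.1]
(.648,.1605,.034) [-0.0023  0.0039  0.1065] 0.08
```

step_arm(
  motion=[
    [[-0.002,0.004,0.05],[0,0,0],-0.5],
    [[-0.002,0.004,0.085],[0,0,0],-0.5],
    [[-0.002,0.004,0.097],[0,0,0],-0.5],
    [[-0.002,0.004,0.101],[0,0,0],-0.5],
    [[-0.002,0.004,0.103],[0,0,0],-0.5],
  ],
)

```text
time_s: 30.58
position: [0.6483, 0.1618, 0.0372]
orientation: [-0.224, 0.974, 0.0, 0.001]
contact_force: [0.1, 0.2, -1.6]
grip_width: 0.0537
grip_force: 43.1
```

step_arm(
  motion=[
    [[0,0,0],[0,0,0],-0.5],
    [[0,0,0.001],[0,0,0],-0.5],
    [[0,0,0.001],[0,0,0],-0.5],
  ],
)

```text
time_s: 30.95
position: [0.6475, 0.1618, 0.0349]
orientation: [-0.224, 0.974, 0.0, 0.0]
contact_force: [1.1, -0.5, -1.4]
grip_width: 0.0539
grip_force: 43.1
```

step_arm(
  motion=[
    [[0,0,0.002],[0,0,0],-0.5],
    [[0,0,0.003],[0,0,0],-0.5],
    [[0,0,0.003],[0,0,0],-0.5],
  ],
)

```text
time_s: 31.32
position: [0.6476, 0.1618, 0.0335]
orientation: [-0.225, 0.974, -0.0, 0.0]
contact_force: [-3.1, 0.3, 5.1]
grip_width: 0.0539
grip_force: 43.7
```

step_arm(
  motion=[
    [[0,0,0],[0,0,0],0.6],
    [[0,0,0],[0,0,0],1],
    [[0,0,0],[0,0,0],1],
    [[0,0,-0.06],[0,0,0],1],
    [[0,0,-0.12],[0,0,0],1],
  ],
)

```text
time_s: 31.95
position: [0.6472, 0.1615, 0.1229]
orientation: [-0.224, 0.974, -0.0, -0.001]
contact_force: [0.8, -0.1, 0.7]
grip_width: 0.0855
grip_force: 0.0
```

step_arm(
  motion=[
    [[0.2,0,-0.1],[0,0,0],1],
    [[0.2,0,-0.1],[0,0,0],1],
    [[0.2,0,-0.1],[0,0,0],1],
    [[0.2,0,-0.1],[0,0,0],1],
  ],
)

```text
time_s: 32.45
position: [0.5123, 0.0956, 0.201]
orientation: [-0.224, 0.974, 0.001, 0.003]
contact_force: [0.6, -0.3, 0.6]
grip_width: 0.0853
grip_force: 0.0
```

```bash
python3 - <<'E'
from h import *
p=grab_frame("scene"); C=cloud(p); cv2.imwrite("pics/end.png",p["color"])
for n,v in dict(red=(.459,.012),green=(.637,-.151),black=(.647,.161),yellow=(.475,.2945)).items(): print(n,flower(p,C,v,.022),block(p,C,v))
print("tin",flower(p,C,(.65,-.002),.03))
E
python3 mv.py
```

```text
red [0.4573 0.0134 0.028  0.4609 0.014  0.043 ] [4.58700e-01 1.33000e-02 1.33100e-01 1.35300e-01 7.08958e+01]
green [ 0.6356 -0.1489  0.028   0.6391 -0.1477  0.0433] [ 0.6353 -0.1493  0.1348  0.1337  3.2153]
black [0.6461 0.1618 0.0283 0.6494 0.1626 0.0434] [ 0.6465  0.1619  0.1348  0.1321 13.8822]
yellow [0.4754 0.2937 0.0278 0.479  0.2926 0.0435] [0.4741 0.2946 0.1352 0.1303 2.9718]
tin [ 6.481e-01 -6.000e-04  2.930e-02  6.520e-01  7.000e-04  5.670e-02]
t 32.5 pos [0.5125 0.0961 0.1991] tilt -1.0 w 0.08501547158469573 F [0.  0.6 0.5]
```

View pics/end.png

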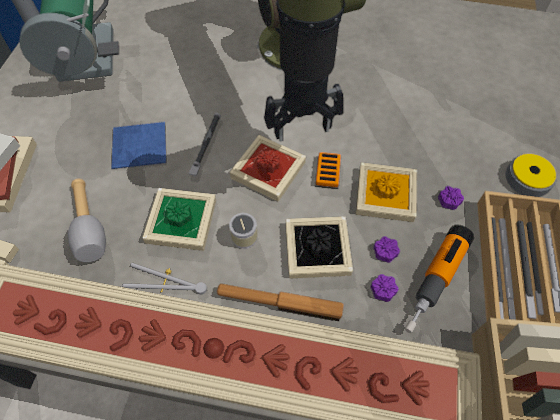

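The final scene shows each flower centred on its own field: red (269,163), green (179,213), black (319,240), yellow (389,184). The tin is unmoved at (242,230).

```bash
python3 -c "from h import *; print(job_done())"
```

```text
the job is handed in; nothing more can be done
None
```

All four flowers lie flat on the blocks of their own stone, within about 2 mm of centre by the last scene-camera measurement; the glue tin has not moved, and the job was handed in at about 32 s of the 133 s allowed.

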